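# Hold the bag clip open over the recipe card

### The job

Squeeze open the wide steel bag clip that is parked on the basket's rim, lift it off, and bring it, held wide open, down over the middle of the recipe card's top edge, so that I can slip a shopping list in beside the card. Finish while still holding it there, squeezed wide open and upright, with the card's edge well inside the gaping mouth between the two jaws and nothing of the clip touching the card; do not knock or bite the card on the way. Leave the narrow clip, the mug, the jar and the bowl where they are.

Things in the scene. Friction and masses are not known exactly. Their poses are not given: they have to be found in the camera images.
- wide_clip: Wide dark spring-steel bag clip, 81 mm tall, 70 g, parked upright astride the basket's near long wall, jaws down, handles up, symmetric. Origin: centre of its hinge pin (radius 5 mm with the coil spring), which rests on the rim and bars the top of the mouth. x: across the wall, from handle to handle; y: along pin and wall; z: up. Squeezing the handles together along x opens the jaws.
- clip_handles (a point): Point midway between the wide clip's handles, 25 mm above the pin. Handles: two flat plates 28 mm wide (y), 2 mm thick, from 3 mm above the pin (x = +-7.5 mm) to tips 42 mm above it. Parked, they splay 0.4 rad each and measure 50 mm over the outside of the tips; squeezed to the stop they stand upright and parallel, 14 mm outside to outside.
- clip_mouth (a point): Point midway between the wide clip's lips, 33 mm below the pin. Jaws: two 2 mm plates 66 mm wide (y), reaching 39 mm below the pin when parked and about 37 mm when wide open; the last 11 mm are flat lips. Wide open, the mouth is about 28 mm across x at the lips and narrows upwards to the pin.
- wide_clip_near (a joint): Opening angle of each jaw of the wide clip (both swing alike): 0 while it bites the 3 mm wall, -0.045 shut on nothing, 0.40 rad wide open at a firm stop. The spring shuts it when released: on each handle about 5 N at the tip starts it opening, 10 to 20 N (held high to low) keeps it at the stop.
- basket: White slotted plastic storage basket, fixed, 140 mm (x) by 280 mm (y) by 110 mm high, walls 3 mm; its packets and tin stay below the rim. Origin: centre of its underside. The clips are parked on the long wall at its -x side (x = -68.5 mm), some 70 mm either side of the wall's middle; which clip is on which side varies.
- card_stand: Recipe card standing upright in a slotted wooden block (60 by 130 by 22 mm), fixed. Origin: centre of the block's underside. The card, a stiff white sheet 2 mm thick (x) and 148 mm wide (y), stands over the middle of the block, its faces looking along x; its level top edge is 118 mm above the worktop.
- card_edge (a point): Middle of the card's top edge (same axes as card_stand: x across the card, y along the edge, z up).
- narrow_clip: Same kind of clip but narrow: jaws 30 mm wide, handles 16 mm wide, same height; parked on the same wall. Leave it there. Origin on its hinge pin.
- mug: White ceramic mug, 80 mm across, 90 mm high; origin at the centre of its underside. Leave it alone.
- jar: Glass jar with steel lid, 68 mm across, 95 mm high; origin at the centre of its underside. Leave it alone.
- bowl: Blue ceramic bowl, 120 mm across, 52 mm high; origin at the centre of its underside. Leave it alone.

How it is judged:
By the outcome, as a careful person would: the job done as asked, in the order asked, and still so for the second after the job is handed in, while the arm keeps its last pose, push and grip.
It also fails if it takes over 35 s, if anything falls off the work surface, if the arm or the gripper's body presses on something with over 40 N, if the wrist force passes 120 N, or if a joint passes its speed limit or range.

### The arm

A 6-joint arm with a two-finger parallel gripper is mounted at the origin on the work surface. World frame = base frame: x ahead of the robot, y to its left, z up, the work surface at z = 0. Lengths are in m, angles in rad, forces in N, time in s.
With the tool pointing down it reaches from about 0.375 to 0.925 m from the base axis. Payload 5.7 kg.
Tool frame: the origin (TCP) lies midway between the tips of the shut fingers; the grasp point (between the pads) lies 19 mm behind it; z points along the fingers, y is the line along which they close (so a half turn about z gives the same grasp; the last joint's range is limited). The gripper opens to 88 mm and grips with 3 to 60 N. Pads are 20 mm wide; open, the fingers measure 115 mm over their backs; the gripper's body (75 mm by 178 mm) begins 61 mm behind the grasp point.
Start: joints at [-1.234, 0.359, 1.51, -0, 1.272, -0.115], TCP at [0.262, -0.54, 0.223] pointing down, gripper open.
Joint ranges: [-2.97, 2.97], [-1.01, 2.36], [0.21, 2.38], [-0.96, 4.11], [0.2, 2.71], [-2.98, 2.98]. Speed limits (rad/s): [2.39, 2.39, 3.14, 3.14, 3.14, 3.14].

### API

Orientations are given as a unit quaternion [x, y, z, w].
In Python, from bench import move_ptp, servo_line, goto_joints, move_gripper, sleep, inverse_kinematics, capture, PlanningError, close_job, spot_in, silhouettes, current_clock, current_joint_pos, current_qvel, current_joint_torque, current_position, current_orientation, current_force, current_torque, current_finger_gap, current_grip_force gives the robot as it stands. Calls block until the motion is done:
- move_ptp(position, orientation): joint-space move of the TCP to a pose.
- servo_line(position, orientation=None, rate=0.15, contact_N=None): straight line of the TCP; orientation=None keeps the orientation; rate is the mean speed in m/s. With contact_N (N) it stops when the force on the tool has changed by that much, and returns True; else False.
- goto_joints(angles): joint-space move.
- move_gripper(opening): finger opening in m; the grip force is fixed at half the most; returns when the fingers have stopped.
- sleep(seconds).
- inverse_kinematics(position, orientation): joint angles nearest the present ones, or None.
- capture(name): name is "scene" or "top" or "wrist"; returns a dict with "image" (384x512x3 uint8, blue, green, red), "range_z" (384x512 float32, m along the optical axis (not along the pixel's ray), 0 where there is no reading), "intrinsics" (3x3 intrinsics, pixels), "k1" (the pictures are not rectified: a ray, as slopes to the right and down, at radius r is drawn at 1 + k1 r^2 times it, then the intrinsics apply), "R" (3x3) and "t" (3): a world point X has camera coordinates R X + t. Camera axes: x right, y down, z forward; pixel columns grow to the right and rows downward; lengths in m; the calibration is good to about 2 mm. A picture is of the moment at which its call begins.
A pose or a line that the arm cannot do raises PlanningError and nothing moves.
- close_job(): hands the job in; it is judged then, once.
Trained networks look in the newest picture that a camera, given by its name, has taken for a name from the list of things; names that differ only in an ending like _2 or _b are one class to them, and where a whole thing is asked for, a point or a joint stands for the part that bears it (a point fixed in the world has none). Each returns a list of dicts, best first, with "conf" (0 to 1); they miss things now and then, are a little off and sometimes report something else, mostly with a low value. They report only what shows in the picture. A call takes as long as a camera call.
- spot_in(camera, query): "xy" ([column, row] in pixels, amid what is visible of it).
- silhouettes(camera, query): "region" (384x512 bool, what is visible of it) and "xy" ([column, row] in pixels, amid what is visible of it).
Readings, each from a call of its own:
- current_clock(): time.
- current_joint_pos(): joint angles.
- current_qvel(): joint speeds.
- current_joint_torque(): joint torques, N m.
- current_position(): TCP position.
- current_orientation(): TCP orientation.
- current_force(): force on the tool from outside, world axes, zero at the start.
- current_torque(): the same for the moment, N m.
- current_finger_gap(): finger opening in m.
- current_grip_force(): force on a finger pad.
Only numpy, scipy, OpenCV 4.12 (cv2) and the standard library are available. Lean on these libraries where they do the work, as an engineer would, in place of code of your own. Each camera call takes 0.05 s, during which the arm holds its last target. There are 200 camera calls.

## Working session

There is one attempt and no reset: what is moved stays moved. The work goes in short steps, each a Python script; the robot and the scene stay as the last script left them, time stands still between calls to the robot, and variables do not carry over. Pictures are saved under pics/ and viewed, at most 10 in all, crops included, and the job is handed in when it is done.

```bash
mkdir -p pics; ls; cat > h.py <<'E'
import numpy as np, cv2
from bench import *
def rays(c,uv):
    uv=np.asarray(uv,float).reshape(-1,1,2)
    return cv2.undistortPoints(uv,c["intrinsics"],np.array([c["k1"],0,0,0,0.])).reshape(-1,2)
def pts(c,mask):
    v,u=np.nonzero(mask&(c["range_z"]>0)); z=c["range_z"][v,u].astype(float)
    r=rays(c,np.c_[u,v]); P=np.c_[r*z[:,None],z]
    return (P-c["t"])@c["R"]   # R^T (P-t)
E
python3 - <<'E'
from h import *
ims=[]
for n in ["scene","top"]:
    c=capture(n); ims.append(c["image"].copy())
    print(n,"campos",-c["R"].T@c["t"],"k1",c["k1"])
    for q in ["wide_clip","narrow_clip","card_stand","basket","mug","jar","bowl","clip_handles","card_edge"]:
        try:
            for s in silhouettes(n,q)[:2]:
                P=pts(c,s["region"])
                print(q,round(s["conf"],2),np.round(s["xy"]),s["region"].sum(), np.round(np.median(P,0),3),np.round(np.percentile(P,2,axis=0),3),np.round(np.percentile(P,98,axis=0),3)) if len(P) else print(q,s["conf"],s["xy"])
        except Exception as e: print(q,e)
cv2.imwrite("pics/a.png",ims[0]);cv2.imwrite("pics/b.png",ims[1])
print(current_clock(),current_orientation(),current_finger_gap())
E
```

```text
pics
scene campos [0.90834266 0.25275374 0.79595188] k1 -0.11113066694302909
wide_clip 0.71 [419. 254.] 752 [0.491 0.358 0.119] [0.469 0.327 0.077] [0.515 0.387 0.16 ]
wide_clip 0.17 [295. 157.] 1361 [ 0.364 -0.023  0.027] [ 0.326 -0.07   0.003] [0.437 0.037 0.054]
narrow_clip 0.78 [362. 211.] 307 [0.461 0.21  0.121] [0.436 0.193 0.08 ] [0.483 0.221 0.159]
card_stand 0.81 [181. 164.] 1637 [ 0.558 -0.258  0.044] [ 0.528 -0.333  0.005] [ 0.589 -0.196  0.119]
basket 0.97 [366. 270.] 10433 [0.548 0.282 0.064] [0.453 0.136 0.003] [0.638 0.418 0.111]
basket 0.2 [179. 163.] 1590 [ 0.558 -0.259  0.045] [ 0.539 -0.333  0.008] [ 0.589 -0.197  0.118]
mug 0.56 [212. 270.] 1731 [0.733 0.005 0.041] [ 0.691 -0.031  0.   ] [0.781 0.062 0.092]
jar 0.9 [260. 207.] 916 [0.553 0.009 0.086] [ 0.516 -0.024  0.011] [0.572 0.033 0.098]
bowl 0.65 [294. 157.] 1355 [ 0.364 -0.022  0.027] [ 0.325 -0.069  0.004] [0.437 0.037 0.054]
clip_handles 0.91 [416. 257.] 724 [0.491 0.358 0.119] [0.469 0.327 0.08 ] [0.515 0.386 0.16 ]
card_edge 0.83 [179. 163.] 1661 [ 0.558 -0.259  0.042] [ 0.521 -0.337  0.002] [ 0.589 -0.
[... 777 characters left out ...]
59 0.122] [0.471 0.336 0.098] [0.514 0.38  0.157]
jar 0.9 [250. 208.] 438 [ 0.533 -0.001  0.094] [ 0.506 -0.031  0.06 ] [0.56  0.026 0.1  ]
bowl 0.74 [255. 265.] 1430 [ 0.379 -0.014  0.022] [ 0.327 -0.067  0.001] [0.432 0.039 0.054]
bowl 0.33 [114. 226.] 279 [0.489 0.359 0.122] [0.47  0.332 0.094] [0.513 0.387 0.158]
clip_handles 0.68 [114. 226.] 267 [0.492 0.359 0.123] [0.469 0.338 0.097] [0.515 0.387 0.159]
clip_handles 0.58 [151. 207.] 5460 [0.548 0.282 0.05 ] [ 0.462  0.134 -0.001] [0.63  0.422 0.111]
card_edge 0.76 [344. 203.] 940 [ 0.55  -0.263  0.021] [ 0.519 -0.326  0.013] [ 0.585 -0.2    0.117]
1.0 [ 9.74591767e-01  2.23988589e-01  1.07176334e-05 -1.78509060e-05] 0.08736348853683115
```

View pics/a.png

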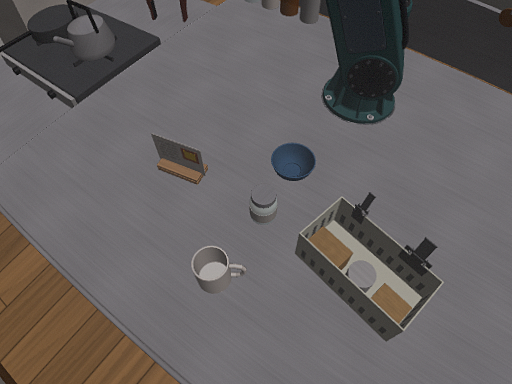

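View pics/b.png

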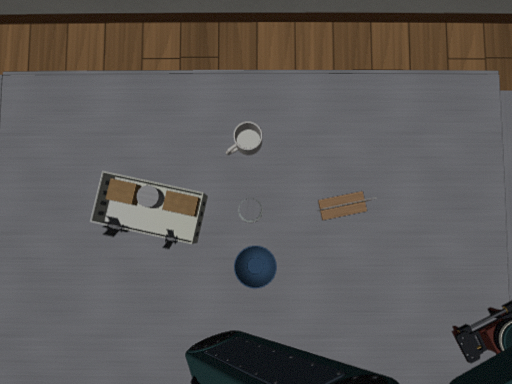

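```bash
python3 - <<'E'
from h import *
def line(P):
    vx,vy,x0,y0=cv2.fitLine(P[:,:2].astype(np.float32),cv2.DIST_HUBER,0,.001,.001).ravel()
    s=np.sign(vy); a=np.arctan2(-vx*s,vy*s); t=(P[:,:2]-[x0,y0])@[vx*s,vy*s]
    m=(np.percentile(t,1)+np.percentile(t,99))/2
    return a,np.array([x0,y0])+m*np.array([vx*s,vy*s]),np.ptp(t)
for n in ["scene","top"]:
    c=capture(n)
    P=pts(c,np.ones((384,512),bool))
    k=P[(P[:,2]>.06 if n=="scene" else P[:,2]>.108)&(P[:,2]<.125)&(abs(P[:,0]-.55)<.06)&(abs(P[:,1]+.263)<.12)]
    print(n,"card",len(k),line(k) if len(k)>5 else 0, np.percentile(k[:,2],99))
    w=P[(P[:,2]>.100)&(P[:,2]<.116)&(abs(P[:,0]-.475)<.05)&(P[:,1]>.235)&(P[:,1]<.315)]
    print("wall",len(w),line(w) if len(w)>5 else 0)
    h=P[(P[:,2]>.118)&(P[:,2]<.17)&(np.hypot(P[:,0]-.49,P[:,1]-.358)<.05)]
    print("handles",len(h),h.mean(0),h.max(0),h.min(0),cv2.minAreaRect((h[:,:2]*1000).astype(np.float32)))
E
```

```text
scene card 664 (np.float32(0.20508346), array([ 0.55392965, -0.26577154]), np.float64(0.1488319242753915)) 0.12019557638822831
wall 151 (np.float32(-0.19846961), array([0.47513541, 0.2750248 ]), np.float64(0.08090405500338906))
handles 403 [0.48535753 0.3589714  0.13763459] [0.51805236 0.38880577 0.16194148] [0.46511027 0.32293195 0.11800799] ((492.8420715332031, 356.6047058105469), (54.092987060546875, 57.850311279296875), 30.91315269470215)
top card 49 (np.float32(0.20090827), array([ 0.55124402, -0.26453468]), np.float64(0.14652418791672087)) 0.12186024743780206
wall 39 (np.float32(-0.20931777), array([0.47468208, 0.27488212]), np.float64(0.0798117315541381))
handles 207 [0.49115927 0.35887015 0.13584789] [0.51727798 0.39069887 0.16039921] [0.46582851 0.3321329  0.11801426] ((491.6107177734375, 358.1642761230469), (53.207637786865234, 53.935874938964844), 33.339168548583984)
```

The scene view shows the wide clip at (419,254) on the basket's near wall, the narrow one at (362,211), and the card at (180,160). The top view agrees, with nothing standing near the wide clip or the card. Next I go above the clip for one close look.

```bash
cat >> h.py <<'E'
def quat(th):
    a=th+np.pi/2; return [float(np.cos(a/2)),float(np.sin(a/2)),0.,0.]
def line(P):
    vx,vy,x0,y0=cv2.fitLine(P[:,:2].astype(np.float32),cv2.DIST_HUBER,0,.001,.001).ravel()
    s=np.sign(vy); d=np.array([vx*s,vy*s],float); t=(P[:,:2]-[x0,y0])@d
    return np.arctan2(-d[0],d[1]),np.array([x0,y0])+d*(np.percentile(t,1)+np.percentile(t,99))/2,np.ptp(t)
E
python3 - <<'E'
from h import *
move_ptp([0.4915,0.358,0.25],quat(-.204))
print(current_clock(),current_joint_pos(),current_position())
c=capture("wrist"); cv2.imwrite("pics/c.png",c["image"])
for q in ["wide_clip","basket"]:
    for s in silhouettes("wrist",q)[:2]: print(q,s["conf"],s["xy"],s["region"].sum())
P=pts(c,np.ones((384,512),bool)); th=-.204
d=P[:,:2]-[.4915,.358]; X=d@[np.cos(th),np.sin(th)]; Y=d@[-np.sin(th),np.cos(th)]
for lo in np.arange(.118,.162,.006):
    m=(P[:,2]>lo)&(P[:,2]<lo+.006)&(abs(X)<.04)&(abs(Y)<.05)
    if m.sum(): print(round(lo,3),m.sum(),np.percentile(X[m],[1,99]).round(4),np.percentile(Y[m],[1,99]).round(4))
m=(P[:,2]>.104)&(P[:,2]<.115)&(abs(X)<.012)&(abs(Y)>.04)&(abs(Y)<.1)
if m.sum()>9: print("wall",m.sum(),line(P[m]),np.median(X[m]),np.median(P[m,2]))
E
```

```text
4.3417 [ 5.14788203e-01  3.47992479e-01  1.45677951e+00 -2.01775816e-04
  1.33686515e+00  7.19928174e-01] [0.49196188 0.35735742 0.24995465]
wide_clip 0.94 [256.5, 190.1] 2048
basket 0.83 [319.6, 201.9] 21907
0.118 449 [-0.0107  0.0081] [-0.0321  0.0294]
0.124 156 [-0.0128  0.0105] [-0.0149  0.0128]
0.13 160 [-0.0155  0.0132] [-0.015   0.0127]
0.136 164 [-0.0183  0.0158] [-0.0146  0.0127]
0.142 189 [-0.021   0.0182] [-0.0152  0.0129]
0.148 185 [-0.023   0.0205] [-0.0148  0.0129]
0.154 236 [-0.026   0.0233] [-0.0156  0.0139]
wall 269 (np.float64(-0.21691687462138143), array([0.48758518, 0.34410385]), np.float64(0.16906393859564933)) -0.0006950207312623544 0.10996390068504017
```

View pics/c.png

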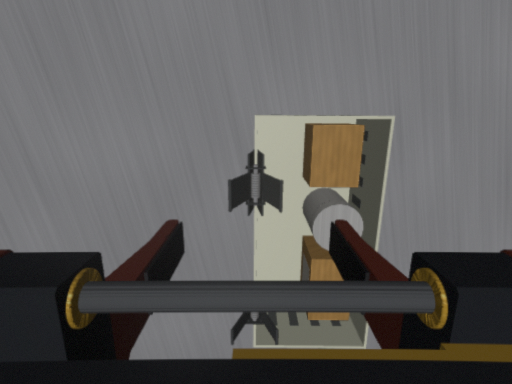

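The wrist view shows the clip at (256,190), aligned with the fingers and about 1 mm off centre. I'll apply that correction, grasp, lift and check.

```bash
python3 - <<'E'
from h import *
th=-.21; q=quat(th); xy=np.array([.4915,.358])-.0013*np.array([np.cos(th),np.sin(th)])-.001*np.array([-np.sin(th),np.cos(th)])
servo_line([*xy,.123],q,rate=.15,contact_N=8); print(current_clock(),current_position(),current_force())
move_gripper(0.0); print(current_clock(),current_finger_gap(),current_grip_force(),current_force())
c=capture("wrist"); cv2.imwrite("pics/d.png",c["image"][100:300])
servo_line([*xy,.26],q,rate=.12); print(current_clock(),current_finger_gap(),current_grip_force(),current_force())
c=capture("wrist"); cv2.imwrite("pics/e.png",np.vstack([cv2.imread("pics/d.png"),c["image"][100:350]]))
E
```

```text
5.4917 [0.49069795 0.35768564 0.12381803] [-0.25440798 -0.52399069  0.05267259]
6.625 0.012778555687017431 30.010839700698853 [-2.68392234 -0.14055149 14.22573434]
7.9667 0.013245532665235604 29.999241828918457 [-0.47446048 -0.10752753 -0.88714533]
```

View pics/e.png

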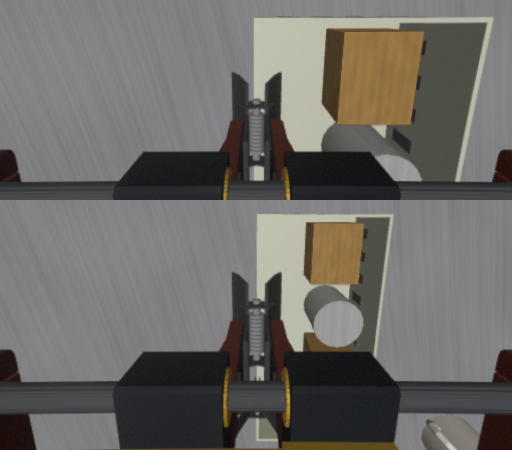

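The clip is held fully open (gap 13 mm) and centred, with its coil at about column 257. Next I carry it above the card and measure both the clip and the card.

```bash
python3 - <<'E'
from h import *
th=.203; xy=np.array([.552,-.265])
move_ptp([*xy,.24],quat(th)); p=current_position(); print(current_clock(),p,current_finger_gap(),current_force())
u=np.array([np.cos(th),np.sin(th)]); v=np.array([-u[1],u[0]])
for n in ["wrist","scene","top"]:
    c=capture(n)
    if n=="wrist": cv2.imwrite("pics/f.png",c["image"])
    if n=="scene": cv2.imwrite("pics/g.png",cv2.resize(c["image"][70:220,90:290],None,fx=3,fy=3))
    P=pts(c,np.ones((384,512),bool)); X=(P[:,:2]-p[:2])@u; Y=(P[:,:2]-p[:2])@v; Z=P[:,2]
    m=(Z>.09)&(Z<.125)&(abs(X)<.03)&(abs(Y)<.09)
    if m.sum()>9: print(n,"card",m.sum(),line(P[m]),np.median(X[m]),np.percentile(Z[m],98), np.percentile(Y[m],[1,99]))
    for lo in np.arange(.185,.256,.006):
        m=(Z>lo)&(Z<lo+.006)&(abs(X)<.03)&(abs(Y)<.05)
        if m.sum()>3: print(n,round(lo,3),m.sum(),np.percentile(X[m],[1,50,99]).round(4),np.percentile(Y[m],[1,50,99]).round(4))
E
```

```text
10.25 [ 0.55233531 -0.26419984  0.24005456] 0.013046608471404137 [ 0.08406653 -0.01693969 -0.9534263 ]
wrist card 210 (np.float64(0.20266302961461977), array([ 0.54538106, -0.23643218]), np.float64(0.08672862071270673)) -0.0012726495249350696 0.11944762782102755 [-0.01412748  0.07132666]
wrist 0.191 86 [-0.019   0.0161  0.0173] [-0.0046  0.0166  0.0314]
wrist 0.197 264 [-0.0182 -0.0154  0.0165] [-0.0023  0.0153  0.0315]
wrist 0.203 178 [-0.0159 -0.0128  0.014 ] [-0.0005  0.0182  0.0317]
wrist 0.209 144 [-0.0138  0.0098  0.0122] [0.0015 0.0177 0.0318]
wrist 0.215 129 [-0.0125  0.0079  0.0108] [0.0039 0.0215 0.0319]
wrist 0.221 164 [-0.011  -0.0037  0.0093] [-0.0197  0.0206  0.0318]
wrist 0.227 657 [-0.011  -0.0005  0.0093] [-0.0198  0.0101  0.0319]
wrist 0.233 758 [-0.0083 -0.0011  0.0069] [-0.0201  0.0087  0.0315]
wrist 0.239 114 [-0.0161 -0.0061  0.0144] [0.0101 0.0118 0.0182]
wrist 0.245 158 [-0.016  -0.0056  0.0141] [0.0091 0.0118 0.0133]
wrist 0.251 183 [-0.016  -0.0056  0.0144] [0.0042 0.0116 0.0133]
scene card 364 (np.float64(0.20958574255153598), array([ 0.55389586, -0.2655526
[... 814 characters left out ...]
] [-0.0105  0.008   0.0127]
top card 29 (np.float64(0.19548422838385454), array([ 0.54375088, -0.22841312]), np.float64(0.07386907175204108)) -0.0011978856623348557 0.12149229290867075 [0.00034164 0.07321445]
top 0.191 4 [-0.0163  0.017   0.0173] [0.0089 0.0238 0.0313]
top 0.197 12 [-0.0168  0.0141  0.0175] [0.0105 0.0284 0.0319]
top 0.203 10 [-0.0109  0.0137  0.0153] [0.0131 0.0199 0.0288]
top 0.209 9 [-0.0127  0.0111  0.0122] [0.0086 0.0232 0.0302]
top 0.215 4 [-0.0109 -0.0002  0.0101] [0.027  0.0309 0.0322]
top 0.221 10 [-0.0104  0.0039  0.0099] [0.0142 0.022  0.0314]
top 0.227 7 [-0.0086  0.0015  0.0083] [0.0126 0.0265 0.0317]
top 0.233 15 [-0.0081  0.0052  0.0091] [0.0117 0.0209 0.0317]
```

View pics/f.png

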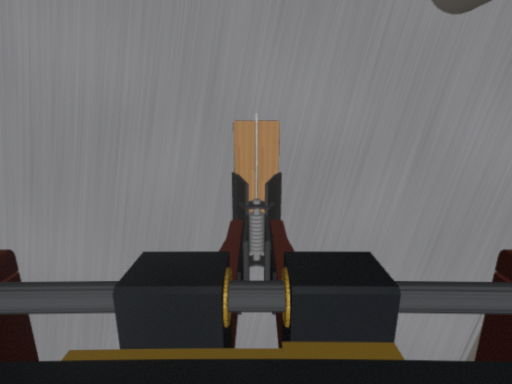

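View pics/g.png

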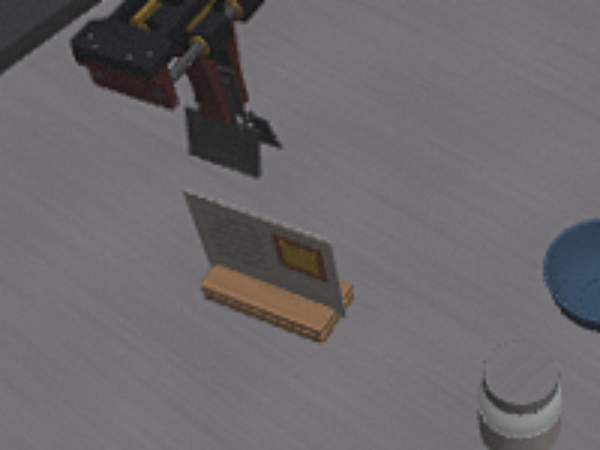

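The clip is open and upright, its pin about 8 mm below the TCP. The card edge runs through the mouth's middle (wrist column 256), offset by 1 mm or less. Now I bring it down slowly.

```bash
python3 - <<'E'
from h import *
th=.203; q=quat(th)
print(servo_line([.5516,-.2655,.1445],q,rate=.05,contact_N=4)); sleep(.3)
p=current_position(); print(current_clock(),p,current_finger_gap(),current_grip_force(),current_force())
u=np.array([np.cos(th),np.sin(th)]); v=np.array([-u[1],u[0]])
for n in ["wrist","scene"]:
    c=capture(n)
    if n=="wrist": a=c["image"][100:320,130:390]
    else: b=c["image"][90:200,130:260]
    P=pts(c,np.ones((384,512),bool)); X=(P[:,:2]-p[:2])@u; Y=(P[:,:2]-p[:2])@v; Z=P[:,2]
    for lo in np.arange(.094,.15,.006):
        m=(Z>lo)&(Z<lo+.006)&(abs(X)<.03)&(abs(Y)<.031); k=(Z>lo)&(Z<lo+.006)&(abs(X)<.03)&(abs(Y)>.037)&(abs(Y)<.08)
        if m.sum()>3: print(n,round(lo,3),m.sum(),np.percentile(X[m],[1,50,99]).round(4),"card",k.sum(),np.median(X[k]).round(4) if k.any() else "")
cv2.imwrite("pics/i.png",np.hstack([cv2.resize(a,(390,330)),cv2.resize(b,(390,330))]))
E
```

```text
False
12.7583 [ 0.55161993 -0.26553345  0.14458388] 0.013285190997635815 29.999203383922577 [-0.36595445 -0.56880375 -0.76297942]
wrist 0.094 15 [-0.0191  0.0169  0.0174] card 5 -0.0012
wrist 0.1 278 [-0.0189  0.001   0.0172] card 1 -0.0012
wrist 0.106 209 [-0.0165  0.0126  0.0148] card 0 
wrist 0.112 145 [-0.0144 -0.0011  0.0126] card 134 0.0001
wrist 0.118 158 [-0.0128 -0.0005  0.0112] card 104 0.0001
wrist 0.124 124 [-0.0113  0.0083  0.0095] card 0 
wrist 0.13 407 [-0.0116 -0.0005  0.01  ] card 0 
wrist 0.136 977 [-0.009  -0.0011  0.0073] card 0 
wrist 0.142 117 [-0.0151 -0.0042  0.0134] card 0 
wrist 0.148 140 [-0.016   0.004   0.0144] card 0 
scene 0.094 4 [0.0023 0.0026 0.0035] card 34 0.0025
scene 0.1 46 [-0.0163  0.0167  0.0195] card 27 0.0029
scene 0.106 46 [-0.0125  0.015   0.0177] card 25 0.002
scene 0.112 49 [-0.0111  0.0127  0.0156] card 17 0.0022
scene 0.118 49 [-0.01    0.0119  0.0148] card 16 0.0017
scene 0.124 45 [-0.0089  0.0107  0.0131] card 0 
scene 0.13 48 [-0.0074  0.0096  0.0125] card 0 
scene 0.136 43 [-0.0076  0.0066  0.0099] card 0 
scene 0.142 19 [-0.0137 -0.0033  0.0164] card 0 
scene 0.148 24 [-0.0087  0.0128  0.0174] card 0
```

View pics/i.png

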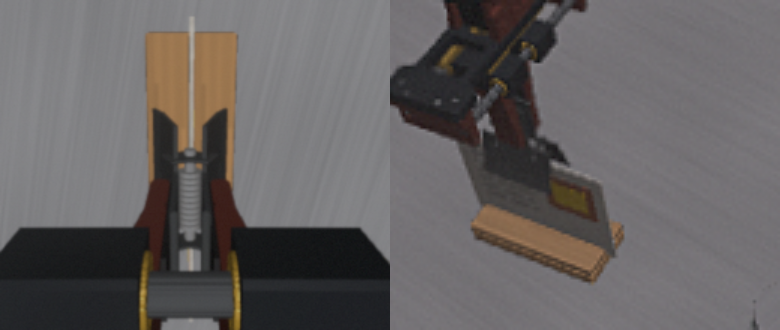

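The card runs midway between the jaws (about column 191 in the left view), within 1 mm of centre. Its edge is about 18 mm below the pin and there is no contact force, so I'll hand it in.

```bash
python3 -c "
from bench import *
print(current_finger_gap(),current_clock()); print(close_job())"
```

```text
0.013028450296227725 12.8583
the job is handed in; nothing more can be done
None
```

The job is handed in: the wide clip is held squeezed wide open and upright over the middle of the recipe card's top edge, the edge about 18 mm below the pin and within about 1 mm of centre, with no contact force sensed; the last clock reading before hand-in was 12.9 s.

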